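# Make up two wooden toy sets for the shop window

## Task

Make up the two toy sets in their card display trays: the stagecoach and the big horse go in the long tray, and the open cart, the small pony and the barrel go in the square tray. Stand every toy upright and flat on the tray floor in the bay that is made for its size, and let go of it only there, without dropping it. Leave the skittle standing where it is.

Things in the scene. Friction and masses are not known exactly. Their poses are not given: they have to be found in the camera images.
- coach: Wooden toy stagecoach with closed cabin, flat roof and four glued wheels (they do not turn), standing on its wheels. 118 long (x), 57 wide over the wheels (y), 80 high. Origin: centre of its footprint, at wheel-bottom height; x runs to the front (driver's seat), z up. Take it from above across the cabin, which is 48 wide (y) and spans x -43 to +31 and z 28 to 80. About 160 g.
- horse: The bigger of two plain wooden horses, standing on four legs: 101 long (x), 30 thick (y), back 60 high, ears 88 high. Origin: centre of its footprint, at the hooves; x runs to the head, z up. Take it from above across the trunk, 30 wide (y), x -43 to +19, z 32 to 60; neck and head rise ahead of x +10. About 70 g.
- cart: Open wooden four-wheeled hay cart with slatted sides and a short drawbar, wheels glued, standing on its wheels. 125 long (x, drawbar included), 55 wide over the wheels (y), 50 high. Origin: centre of its footprint, at wheel-bottom height; x runs to the drawbar, z up. Take it from above across the outside of the two sides, 44 wide (y), x -62 to +26 (middle at x -18), z 26 to 50. About 110 g.
- pony: The smaller of the two plain wooden horses, standing on four legs: 75 long (x), 22 thick (y), back 44 high, ears 65 high. Origin: centre of its footprint, at the hooves; x runs to the head, z up. Take it from above across the trunk, 22 wide (y), x -32 to +14, z 24 to 44. About 40 g.
- barrel: Small turned wooden barrel with dark hoops, standing on end: 37 diameter at the middle, 30 at the ends, 48 high. Origin: centre of its underside, z up. Take it from above across its upper half, any direction. About 45 g.
- long_tray: Long shallow tray of brown card, fixed to the counter: 276 long (x), 90 wide (y), walls 21 high and 4 thick, floor 3 thick. Origin: centre of its underside. Two bays in line: coach bay 142 x 82, its centre at x -63, y 0; horse bay 122 x 54 (card fillers along both sides), its centre at x +73, y 0.
- square_tray: Nearly square shallow tray of brown card, fixed to the counter: 162 (x) by 150 (y), walls 21 high and 4 thick, floor 3 thick. Origin: centre of its underside. Three bays: cart bay 154 (x) x 80 (y), its centre at x 0, y -31; pony bay 92 (x) x 46 (y) (card fillers along both sides), its centre at x -31, y +42; barrel bay 58 x 58, its centre at x +48, y +42.
- skittle: Loose turned wooden skittle pin, 36 diameter, 77 high, standing among the toys; not part of any set, to be left standing. Origin: centre of its underside.
Not all that is in view belongs to the job. What is shaped like the barrel but orange or yellow is not meant.

How it is judged:
At the end, for the whole second after the job is handed in: Coach and horse stand in the long tray, cart, pony and barrel in the square tray, each in its own bay: origin within 15 mm (cart lengthways 16 mm) of the bay's centre along each tray axis, less than 8 mm above the tray's underside (so flat on the 3 mm floor), tilted less than 0.12 rad, and at rest (x of coach in the frame of long_tray between -0.078 and -0.048 m and y of coach in the frame of long_tray between -0.015 and 0.015 m and z of each of coach, horse in the frame of long_tray below 0.008 m and angle between each of coach, horse, cart, pony, barrel's own z axis and vertical below 0.12 rad and linear speed of each of coach, horse, cart, pony, barrel below 0.02 m/s and x of horse in the frame of long_tray between 0.058 and 0.088 m and y of horse in the frame of long_tray between -0.015 and 0.015 m and x of cart in the frame of square_tray between -0.016 and 0.016 m and y of cart in the frame of square_tray between -0.046 and -0.016 m and z of each of cart, pony, barrel in the frame of square_tray below 0.008 m and x of pony in the frame of square_tray between -0.046 and -0.016 m and y of pony in the frame of square_tray between 0.027 and 0.057 m and x of barrel in the frame of square_tray between 0.033 and 0.063 m and y of barrel in the frame of square_tray between 0.027 and 0.057 m); the robot touches nothing.
It fails at once if the skittle was pushed more than 25 mm or tipped (distance of skittle from where it was at the start of the episode above 0.025 m or angle between skittle's own z axis and vertical above 0.35 rad).
It fails at once if a toy fell freely, more than 30 mm above the counter: it was dropped ((height (world z) of coach above 0.03 m and contact force between coach and anything else below 0.01 N) or (height (world z) of horse above 0.03 m and contact force between horse and anything else below 0.01 N) or (height (world z) of cart above 0.03 m and contact force between cart and anything else below 0.01 N) or (height (world z) of pony above 0.03 m and contact force between pony and anything else below 0.01 N) or (height (world z) of barrel above 0.03 m and contact force between barrel and anything else below 0.01 N)).
It also fails if it takes over 122 s, if anything falls off the work surface, if the arm or the gripper's body presses on something with over 40 N, if the wrist force passes 120 N, or if a joint passes its speed limit or range.

## Robot

A 6-joint arm with a two-finger parallel gripper is mounted at the origin on the work surface. World frame = base frame: x ahead of the robot, y to its left, z up, the work surface at z = 0. Lengths are in m, angles in rad, forces in N, time in s.
With the tool pointing down it reaches from about 0.4 to 0.825 m from the base axis. Payload 7 kg.
Tool frame: the origin (TCP) lies on the centre line of the jaws, within the pads' length; the fingertips stand tip_reach ahead of it and the grasp point (between the pads) is the TCP (tip_reach is the distance from the TCP to the fingertips, in m); z points along the fingers, y is the line along which they close (so a half turn about z gives the same grasp; the last joint's range is limited). The gripper opens to 88 mm and grips with 3 to 60 N. Pads are 19 mm wide; open, the fingers measure 130 mm over their backs; the gripper's body (78 mm by 193 mm) begins 47 mm behind the grasp point.
Start: joints at [1.442, 0.359, 0.012, 0, -1.224, -0.288], TCP at [0.273, 0.617, 0.246] pointing down, gripper open.
Joint ranges: [-3.07, 3.07], [-1.43, 2.12], [-1.02, 1.25], [-3.03, 1.67], [-3.05, -0], [-3.03, 3.03]. Speed limits (rad/s): [2.39, 2.39, 3.01, 3.14, 3.14, 3.14].

## Interface

Orientations are given as [roll, pitch, yaw] about the fixed x, y, z axes, in that order (R = Rz(yaw) Ry(pitch) Rx(roll)).
In Python, from station import get_state, grab_frame, calibration, job_done, find_in, mark_of, tip_reach gives the robot as it stands.
- The arm moves only by the shell command python3 -m handwheel 'ROWS' [OPENING] [FORCE]. ROWS is JSON, a list of rows, each an object with "delta_pos": the shift along the world's x, y, z in units of 30 mm (1.0 is 30 mm), a list of three; "dr": the turn, a rotation vector about the world's x, y, z in degrees, a list of three. In form: [{"delta_pos": [tx, ty, tz], "dr": [rx, ry, rz]}, ...]. A call has 1 to 10 rows; each row shifts and turns the commanded pose from where the row before left it; what a row does not reach is not made up. A row lasts 1/10 s, in which the tool goes at most 50 mm and 8.59 degrees, less where a joint would pass 70% of its speed; a pose out of reach is approached as far as the arm can. A call is refused whole if a number of a shift passes 1 or a number of a turn 8.59, either way. A call with a gripper value outside its range is refused whole. OPENING is the closure, from -1 (fully open) to 1 (shut), set as the call begins (- or left out, the last holds). The fingers move at their own pace and stop on an object; FORCE is the grip in N (left out, the last holds). Time passes only in rows, so rows that do not move let the fingers close. It gives the time, the measured TCP pose, the force, the opening and the grip force at its end, in the units of the state.
- get_state(): the state, without advancing time (a new reading comes with each control period).
- grab_frame(name): name is "scene" or "top" or "wrist"; returns the picture (400x640x3 uint8, red, green, blue); there is no depth.
- calibration(name): a dict with "fx", "fy", "cx", "cy" (pixels), "extrinsics" (4x4, takes a point from world to camera coordinates). Camera axes: x right, y down, z forward; pixel columns grow to the right and rows downward; lengths in m; the calibration is good to about 2 mm. A picture is of the moment at which its call begins: read the wrist's pose just before it. calibration takes no time and is no camera call; for the wrist camera it gives the pose at the moment of the call.
- job_done(): hands the job in; it is judged then, once.
Trained networks look in the newest picture that a camera, given by its name, has taken for a name from the list of things; names that differ only in an ending like _2 or _b are one class to them, and where a whole thing is asked for, a point or a joint stands for the part that bears it (a point fixed in the world has none). Each returns a list of dicts, best first, with "conf" (0 to 1); they miss things now and then, are a little off and sometimes report something else, mostly with a low value. They report only what shows in the picture. A call takes as long as a camera call. They do not tell look-alikes from the thing itself.
- find_in(camera, query): "location" ([column, row] in pixels, amid what is visible of it).
- mark_of(camera, query): "location" ([column, row] in pixels: a listed point, or the origin of a listed thing).
The state is a dict: "t": time; "q": joint angles; "qd": joint speeds; "joint_efforts": joint torques, N m; "eef_pos": TCP position; "ee_rot": TCP orientation; "force": force on the tool from outside, world axes, zero at the start; "moment": the same for the moment, N m; "width": finger opening in m; "gripper_force": force on a finger pad.
Only numpy, scipy, OpenCV 4.12 (cv2) and the standard library are available. Lean on these libraries where they do the work, as an engineer would, in place of code of your own. Each camera call takes 0.05 s, during which the arm holds its last target. There are 200 camera calls.

## Working session

There is one attempt and no reset: what is moved stays moved. The work goes in short steps, Python scripts to look and compute and a shell command to move; the robot and the scene stay as the last step left them, time stands still between calls to the robot, and variables do not carry over. Pictures are saved under pics/ and viewed, at most 17 in all, crops included, and the job is handed in when it is done.

```bash
mkdir -p pics; ls
cat > h.py <<'E'
import numpy as np, cv2
from station import *
def snap(n,f=None):
    im=grab_frame(n)
    if f: cv2.imwrite('pics/'+f,im[:,:,::-1])
    return im
def back(n,px,z,c=None):
    c=c or calibration(n); E=np.array(c['extrinsics']); R,t=E[:3,:3],E[:3,3]
    d=R.T@np.array([(px[0]-c['cx'])/c['fx'],(px[1]-c['cy'])/c['fy'],1]); o=-R.T@t
    return o+d*(z-o[2])/d[2]
def proj(n,p,c=None):
    c=c or calibration(n); E=np.array(c['extrinsics']); q=E[:3,:3]@np.array(p)+E[:3,3]
    return [c['fx']*q[0]/q[2]+c['cx'],c['fy']*q[1]/q[2]+c['cy']]
E
python3 - <<'E'
from h import *
print(tip_reach, get_state())
for n in ['top','scene']:
    snap(n,n+'0.png'); c=calibration(n); E=np.array(c['extrinsics']); print(n,c['fx'],-E[:3,:3].T@E[:3,3])
    for k in ['coach','horse','cart','pony','barrel','long_tray','square_tray','skittle']:
        r=mark_of(n,k); print(k,[(np.round(a['location']),round(a['conf'],2),np.round(back(n,a['location'],0)[:2],3)) for a in r[:3]])
E
```

```text
pics
0.019 {'t': 0.0, 'q': array([ 1.44210466e+00,  3.59364727e-01,  1.10470574e-02, -3.60078753e-04,
       -1.22405048e+00, -2.88113349e-01]), 'qd': array([-0.00095305, -0.00059375, -0.00033734,  0.00047018,  0.00041254,
       -0.00240632]), 'joint_efforts': array([ 1.20999443e-04, -5.82718849e+01,  2.93053758e+01,  6.99712381e+00,
        7.01902361e-03, -1.49023922e-04]), 'eef_pos': array([0.27309417, 0.61679503, 0.24463004]), 'ee_rot': array([ 3.13998943e+00, -1.22124610e-04, -4.16927556e-01]), 'force': array([-0.74243558, -0.22659385,  0.28571669]), 'moment': array([ 0.00592126, -0.05540309,  0.03288692]), 'gripper_force': 0.0, 'width': 0.08743352975950217}
top 442.48451193546964 [0.39599885 0.00126013 1.08977908]
coach [(array([271., 205.]), 0.58, array([0.477, 0.121]))]
horse [(array([322., 143.]), 0.58, array([ 0.632, -0.008])), (array([201., 207.]), 0.44, array([0.474, 0.295]))]
cart [(array([273., 146.]), 0.86, array([0.626, 0.116]))]
pony [(array([367., 143.]), 0.57, array([ 0.63, -0.12])), (array([198., 209.]), 0.3, array([0.47 , 0.302]))]
barrel [(array([360., 175.]), 
[... 241 characters left out ...]
8, array([ 0.452, -0.29 ]))]
skittle [(array([373., 206.]), 0.63, array([ 0.473, -0.13 ]))]
scene 516.300806271734 [1.11576435 0.18356628 0.84143108]
coach [(array([290., 264.]), 0.26, array([ 0.63 , -0.017]))]
horse [(array([294., 266.]), 0.59, array([ 0.632, -0.007]))]
cart [(array([354., 285.]), 0.76, array([0.635, 0.111]))]
pony [(array([239., 254.]), 0.72, array([ 0.64 , -0.116]))]
barrel [(array([306., 223.]), 0.95, array([ 0.529, -0.019])), (array([333., 175.]), 0.84, array([ 0.387, -0.006])), (array([324., 199.]), 0.76, array([ 0.458, -0.004]))]
long_tray [(array([466., 245.]), 0.58, array([0.477, 0.297]))]
square_tray []
skittle [(array([262., 189.]), 0.56, array([ 0.474, -0.137]))]
```

Run:
```python
import cv2
a=cv2.imread('pics/top0.png')[100:270,140:510]; cv2.imwrite('pics/top0c.png',cv2.resize(a,None,fx=2.16,fy=2.16,interpolation=cv2.INTER_CUBIC))
```

```text
(no output)
```

View pics/top0c.png

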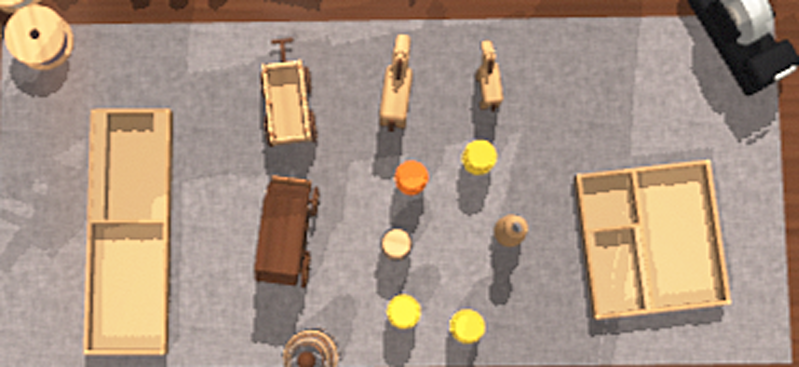

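View pics/scene0.png

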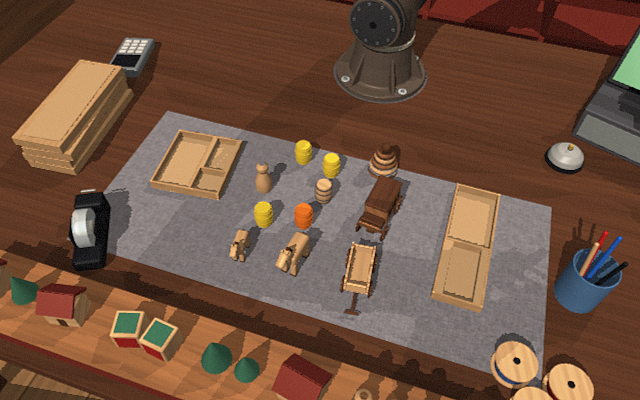

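The top view shows world +x up and +y left. The long tray's horse bay and the square tray's barrel bay are both at the top. The plain wood barrel is at (323,212) and the skittle at (375,206). I'll zoom in for headings and tray corners.

Run:
```python
import cv2,numpy as np
a=cv2.imread('pics/top0.png')[110:240,250:386]; b=cv2.imread('pics/scene0.png')[225:305,225:385]
a=cv2.resize(a,(574,549),interpolation=cv2.INTER_CUBIC)
b=cv2.resize(b,(560,280),interpolation=cv2.INTER_CUBIC)
cv2.imwrite('pics/m1.png',a); cv2.imwrite('pics/m2.png',b)
from h import *
# tray corners (crop px -> full) outer wall tops z=.021
for nm,P in {'long':[(91,110),(172,109),(167,353),(85,353)],'sq':[(577,175),(711,160),(730,303),(597,318)]}.items():
    W=np.array([back('top',(140+u/2.16,100+v/2.16),.021)[:2] for u,v in P]); print(nm,W.round(3).tolist(),W.mean(0).round(4))
    print('sizes',[np.linalg.norm(W[i]-W[(i+1)%4]).round(3) for i in range(4)])
    d=(W[0]+W[1]-W[2]-W[3]); e=W[0]+W[3]-W[1]-W[2]; print('yaw',np.arctan2(d[1],d[0]),np.arctan2(-e[0],e[1]))
```

```text
long [[0.612, 0.338], [0.612, 0.245], [0.337, 0.248], [0.338, 0.339]] [0.4744 0.2924]
sizes [np.float64(0.093), np.float64(0.275), np.float64(0.091), np.float64(0.274)]
yaw -0.007906880141086613 -0.004901312423901975
sq [[0.53, -0.212], [0.546, -0.363], [0.386, -0.377], [0.371, -0.229]] [ 0.4581 -0.2953]
sizes [np.float64(0.151), np.float64(0.161), np.float64(0.148), np.float64(0.161)]
yaw 0.0971246557102006 0.10105540931924284
```

View pics/m1.png

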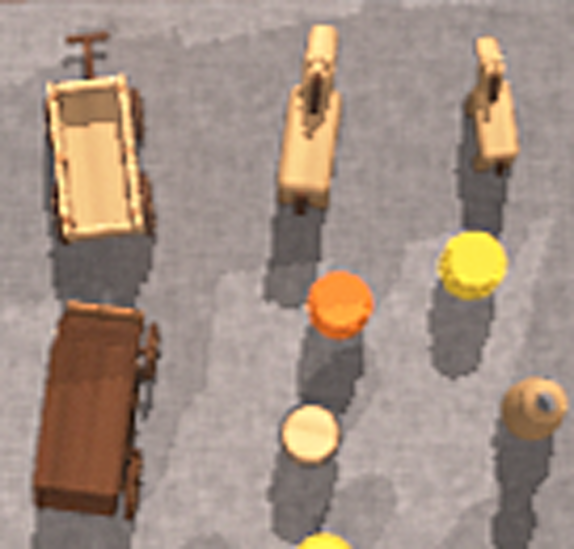

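View pics/m2.png

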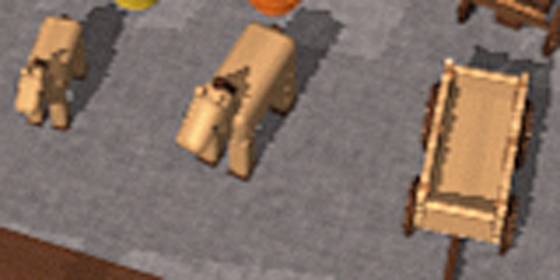

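```bash
python3 -m handwheel '[{"delta_pos":[0.5,-1,0.4],"dr":[0,0,-8]},{"delta_pos":[0.5,-1,0.4],"dr":[0,0,-8]},{"delta_pos":[0.5,-1,0.4],"dr":[0,0,-8]},{"delta_pos":[0.5,-1,0.4],"dr":[0,0,-8]},{"delta_pos":[0.5,-1,0.4],"dr":[0,0,-8]},{"delta_pos":[0.5,-1,0.4],"dr":[0,0,-8]},{"delta_pos":[0.5,-1,0.4],"dr":[0,0,-8]},{"delta_pos":[0.5,-1,0],"dr":[0,0,-8]},{"delta_pos":[0.5,-1,0],"dr":[0,0,-2]},{"delta_pos":[0.5,-1,0],"dr":[0,0,0]}]' -1
python3 - <<'E'
from h import *
import time
print(get_state()['ee_rot']); c=calibration('wrist'); snap('wrist','w1.png'); E=np.array(c['extrinsics']); print(c['fx'],-E[:3,:3].T@E[:3,3]); print(E[:3,:3].round(3))
E
```

```text
t: 1.9
eef_pos: [0.4236, 0.3159, 0.33]
ee_rot: [-3.141, 0.001, -1.57]
force: [1.0, -0.1, 0.6]
width: 0.0877
gripper_force: 0.0
[-3.14114886e+00  6.84077272e-04 -1.56992922e+00]
302.88249659058283 [0.42278556 0.2413663  0.46888057]
[[-1.    -0.001 -0.   ]
 [-0.001  0.961  0.275]
 [-0.     0.275 -0.961]]
```

View pics/w1.png

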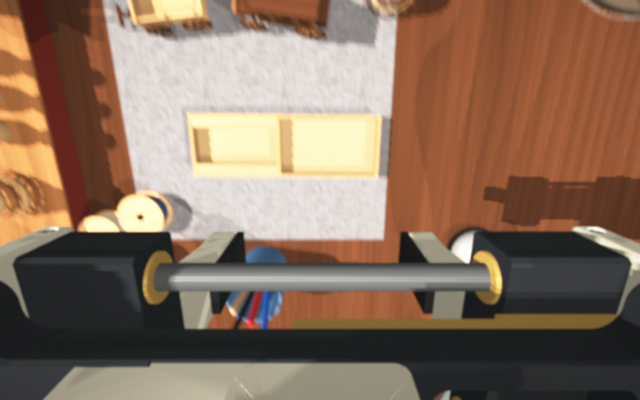

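The long tray is seen squarely in the wrist view, with corners (188,112), (381,114), (379,178) and (192,178). The toys' heads and drawbar point to about +x. Next I'll look at the toys with the wrist camera.

```bash
python3 - <<'E'
from h import *
P=[(188,112),(381,114),(379,178),(192,178)]
W=np.array([back('wrist',p,.021)[:2] for p in P]); print(W.round(3).tolist(),W.mean(0).round(4))
E
python3 -m handwheel '[{"delta_pos":[0,-1,0],"dr":[0,0,8.5]},{"delta_pos":[0,-1,0],"dr":[0,0,8.5]},{"delta_pos":[0,-1,0],"dr":[0,0,8.5]},{"delta_pos":[0,-1,0],"dr":[0,0,8.5]},{"delta_pos":[0,-1,0],"dr":[0,0,8.5]},{"delta_pos":[0,-1,0],"dr":[0,0,8.5]},{"delta_pos":[0,-1,0],"dr":[0,0,8.5]},{"delta_pos":[0,-1,0],"dr":[0,0,8.5]},{"delta_pos":[0,-1,0],"dr":[0,0,8.5]},{"delta_pos":[0,-0.6,0],"dr":[0,0,8.5]}]'
python3 -m handwheel '[{"delta_pos":[0,0,0],"dr":[0,0,5]},{"delta_pos":[0,0,0],"dr":[0,0,0]},{"delta_pos":[0,0,0],"dr":[0,0,0]}]'
python3 - <<'E'
from h import *
n='wrist'
c=calibration(n); im=snap(n,'w2.png')
for k in ['coach','horse','cart','pony','barrel','square_tray','long_tray','skittle']:
    r=mark_of(n,k); print(k,[(np.round(a['location']),round(a['conf'],2),np.round(back(n,a['location'],0.003 if 'tray' in k else 0,c)[:2],3)) for a in r[:3]])
E
```

```text
[[0.614, 0.239], [0.339, 0.241], [0.337, 0.334], [0.62, 0.335]] [0.4777 0.2871]
t: 2.95
eef_pos: [0.4229, 0.0275, 0.3299]
ee_rot: [-3.141, -0.001, -0.08]
force: [0.6, 0.3, 0.5]
width: 0.0875
gripper_force: 0.0
t: 3.25
eef_pos: [0.4233, 0.0292, 0.3297]
ee_rot: [-3.141, -0.0, -0.001]
force: [-0.1, -0.3, 0.0]
width: 0.0877
gripper_force: 0.0
coach [(array([267., 130.]), 0.9, array([0.469, 0.112]))]
horse [(array([350.,  10.]), 0.9, array([ 0.63, -0.01]))]
cart [(array([260.,   4.]), 0.82, array([0.637, 0.112]))]
pony []
barrel [(array([357.,  88.]), 0.9, array([ 0.53 , -0.022])), (array([414.,  71.]), 0.89, array([ 0.553, -0.105])), (array([394., 196.]), 0.72, array([ 0.367, -0.087]))]
square_tray [(array([537., 137.]), 0.87, array([ 0.459, -0.296]))]
long_tray [(array([146., 125.]), 0.94, array([0.477, 0.291]))]
skittle [(array([431., 129.]), 0.85, array([ 0.471, -0.136]))]
```

View pics/w2.png

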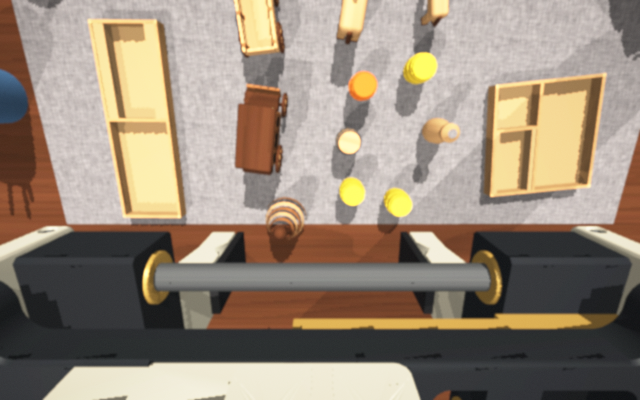

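The wrist view covers both trays, the coach at (260,130), the barrel top at (349,142) and the skittle at (438,131). I'll turn these into positions.

Run:
```python
from h import *
n='wrist'; c=calibration(n)
for P in ([(90,20),(157,19),(183,217),(122,217)],[(488,86),(606,74),(592,186),(488,195)]):
    W=np.array([back(n,p,.021,c)[:2] for p in P]); d=W[0]+W[1]-W[2]-W[3]; print(W.round(3).tolist(),W.mean(0).round(4),np.arctan2(d[1],d[0]))
im=cv2.imread('pics/w2.png'); t0=cv2.imread('pics/top0.png')
print('barrel w',back(n,(349,142),.046,c),'top',back('top',(250+309/4.22,110+434/4.22),.048))
# toys from top: m1 pixel lines at height
f=lambda u,v,z: back('top',(250+u/4.22,110+v/4.22),z)[:2].round(3)
print('horse trunk rear mid/front mid z.06',f(305,195,.06),f(314,95,.06))
print('pony trunk z.044',f(496,165,.044),f(484,88,.044))
print('cart sides corners z.05',[f(*p,.05) for p in [(47,85),(127,77),(143,233),(66,241)]])
print('coach roof z.08',[f(*p,.08) for p in [(68,310),(142,318),(117,500),(37,490)]])
T=np.array([0.459,-0.2955]);y=.099;R=np.array([[np.cos(y),-np.sin(y)],[np.sin(y),np.cos(y)]])
for k,p in dict(cart=(0,-.031),pony=(-.031,.042),barrel=(.048,.042)).items(): print(k,(T+R@p).round(4))
```

```text
[[0.611, 0.334], [0.613, 0.246], [0.337, 0.245], [0.337, 0.341]] [0.4745 0.2915] -0.012474037560959616
[[0.531, -0.202], [0.547, -0.362], [0.389, -0.382], [0.374, -0.226]] [ 0.4602 -0.2933] 0.13938093357880085
barrel w [ 0.45608417 -0.00876589  0.046     ] top [ 0.45387153 -0.00740131  0.048     ]
horse trunk rear mid/front mid z.06 [ 0.587 -0.007] [ 0.644 -0.012]
pony trunk z.044 [ 0.606 -0.115] [ 0.65 -0.11]
cart sides corners z.05 [array([0.654, 0.139]), array([0.658, 0.094]), array([0.568, 0.085]), array([0.564, 0.128])]
coach roof z.08 [array([0.521, 0.123]), array([0.516, 0.083]), array([0.418, 0.097]), array([0.423, 0.14 ])]
cart [ 0.4621 -0.3263]
pony [ 0.424  -0.2568]
barrel [ 0.5026 -0.249 ]
```

```bash
python3 -m handwheel '[{"delta_pos":[0.36,-0.41,-1],"dr":[0,0,0]},{"delta_pos":[0.36,-0.41,-1],"dr":[0,0,0]},{"delta_pos":[0.35,-0.41,-1],"dr":[0,0,0]},{"delta_pos":[0,0,-1],"dr":[0,0,0]},{"delta_pos":[0,0,-1],"dr":[0,0,0]},{"delta_pos":[0,0,-1],"dr":[0,0,0]},{"delta_pos":[0,0,-1],"dr":[0,0,0]},{"delta_pos":[0,0,-1],"dr":[0,0,0]},{"delta_pos":[0,0,-1],"dr":[0,0,0]},{"delta_pos":[0,0,-0.6],"dr":[0,0,0]}]' -1
python3 -m handwheel '[{"delta_pos":[0,0,-0.1],"dr":[0,0,0]},{"delta_pos":[0,0,0],"dr":[0,0,0]}]'
python3 -m handwheel '[{"delta_pos":[0,0,0],"dr":[0,0,0]},{"delta_pos":[0,0,0],"dr":[0,0,0]},{"delta_pos":[0,0,0],"dr":[0,0,0]},{"delta_pos":[0,0,0],"dr":[0,0,0]},{"delta_pos":[0,0,0],"dr":[0,0,0]},{"delta_pos":[0,0,0],"dr":[0,0,0]}]' 1 15
```

```text
t: 4.7
eef_pos: [0.4545, -0.008, 0.0396]
ee_rot: [3.141, 0.002, 0.002]
force: [0.2, -0.4, 1.0]
width: 0.0874
gripper_force: 0.0
t: 4.9
eef_pos: [0.4554, -0.0078, 0.0384]
ee_rot: [3.141, 0.001, 0.002]
force: [0.2, -0.9, 0.4]
width: 0.0875
gripper_force: 0.0
t: 5.5
eef_pos: [0.4554, -0.0077, 0.0387]
ee_rot: [-3.141, -0.0, 0.002]
force: [0.2, 0.3, -0.1]
width: 0.0449
gripper_force: 0.0
```

```bash
python3 -m handwheel '[{"delta_pos":[0,0,0],"dr":[0,0,0]},{"delta_pos":[0,0,0],"dr":[0,0,0]},{"delta_pos":[0,0,0],"dr":[0,0,0]},{"delta_pos":[0,0,0.2],"dr":[0,0,0]},{"delta_pos":[0,0,0.5],"dr":[0,0,0]},{"delta_pos":[0,0,0.9],"dr":[0,0,0]},{"delta_pos":[0,0,0.9],"dr":[0,0,0]},{"delta_pos":[0,0,0.9],"dr":[0,0,0]},{"delta_pos":[0,0,0.6],"dr":[0,0,0]},{"delta_pos":[0,0,0],"dr":[0,0,0]}]'
python3 -m handwheel '[{"delta_pos":[0.15,-0.5,0],"dr":[0,0,0.7]},{"delta_pos":[0.2,-1,0],"dr":[0,0,1]},{"delta_pos":[0.2,-1,0],"dr":[0,0,1]},{"delta_pos":[0.2,-1,0],"dr":[0,0,1]},{"delta_pos":[0.2,-1,0],"dr":[0,0,1]},{"delta_pos":[0.2,-1,0],"dr":[0,0,1]},{"delta_pos":[0.2,-1,0],"dr":[0,0,0]},{"delta_pos":[0.2,-1,0],"dr":[0,0,0]},{"delta_pos":[0,-0.54,0],"dr":[0,0,0]},{"delta_pos":[0,0,0],"dr":[0,0,0]}]'
python3 - <<'E'
from h import *
c=calibration('wrist'); im=snap('wrist'); t=snap('top')
a=cv2.resize(t[150:270,380:500],(360,360),interpolation=cv2.INTER_CUBIC); b=im[0:230,200:640]; o=np.zeros((360,800,3),np.uint8); o[:,:360]=a; o[:230,360:]=b; cv2.imwrite('pics/c1.png',o[:,:,::-1])
E
```

```text
t: 6.5
eef_pos: [0.4569, -0.0073, 0.1615]
ee_rot: [-3.14, -0.005, 0.002]
force: [0.8, 0.3, -0.7]
width: 0.0357
gripper_force: 15.0
t: 7.5
eef_pos: [0.5012, -0.2505, 0.1573]
ee_rot: [-3.141, 0.002, 0.099]
force: [0.0, 1.0, -0.7]
width: 0.0352
gripper_force: 15.0
```

View pics/c1.png

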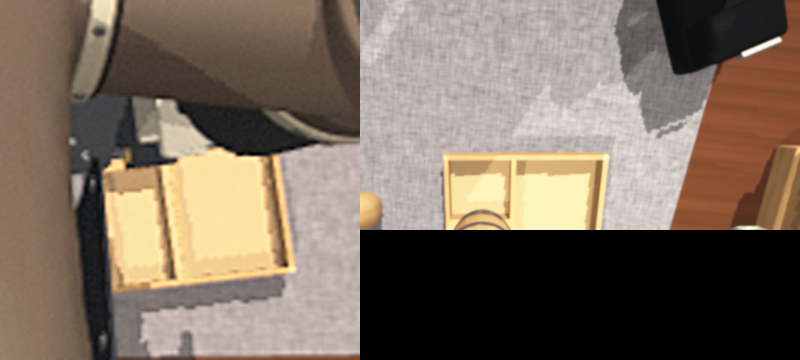

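Wrist crop: the barrel is centred over its bay. The tray's far corners are at full-frame (283,154) and (448,154), squared with the view. I'll check these numerically.

Run:
```python
from h import *
W=np.array([back('wrist',p,.021)[:2] for p in [(283,154),(448,154)]]); print(W.round(4), np.linalg.norm(W[0]-W[1]))
e=W[0]-W[1]; e/=np.linalg.norm(e); print('yaw',np.arctan2(-e[0],e[1]))
y=.099; R=np.array([[np.cos(y),-np.sin(y)],[np.sin(y),np.cos(y)]]); T=W.mean(0)-R@np.array([.081,0]); print('T',T,'bay',T+R@[.048,.042], get_state()['eef_pos'])
```

```text
[[ 0.5333 -0.2106]
 [ 0.5484 -0.3598]] 0.14993990324950934
yaw 0.1008363504376441
T [ 0.46025163 -0.29321417] bay [ 0.50386539 -0.24667558] [ 0.50118781 -0.24888719  0.15769687]
```

```bash
python3 -m handwheel '[{"delta_pos":[0.09,0.05,-0.6],"dr":[0,0,0]},{"delta_pos":[0,0,-0.9],"dr":[0,0,0]},{"delta_pos":[0,0,-0.9],"dr":[0,0,0]},{"delta_pos":[0,0,-0.7],"dr":[0,0,0]},{"delta_pos":[0,0,-0.4],"dr":[0,0,0]},{"delta_pos":[0,0,-0.2],"dr":[0,0,0]},{"delta_pos":[0,0,-0.12],"dr":[0,0,0]},{"delta_pos":[0,0,-0.05],"dr":[0,0,0]},{"delta_pos":[0,0,0],"dr":[0,0,0]}]'
```

```text
t: 8.5
eef_pos: [0.505, -0.2474, 0.0431]
ee_rot: [3.141, -0.001, 0.102]
force: [0.4, 0.7, -1.4]
width: 0.0358
gripper_force: 15.0
```

```bash
python3 -m handwheel '[{"delta_pos":[0,0,-0.05],"dr":[0,0,0]},{"delta_pos":[0,0,0],"dr":[0,0,0]}]'
python3 -m handwheel '[{"delta_pos":[0,0,0],"dr":[0,0,0]},{"delta_pos":[0,0,0],"dr":[0,0,0]},{"delta_pos":[0,0,0],"dr":[0,0,0]},{"delta_pos":[0,0,0],"dr":[0,0,0]}]' -0.15
python3 -m handwheel '[{"delta_pos":[0,0,0.3],"dr":[0,0,0]},{"delta_pos":[0,0,0.8],"dr":[0,0,0]},{"delta_pos":[0,0,1],"dr":[0,0,0]},{"delta_pos":[0,0,1],"dr":[0,0,0]},{"delta_pos":[0,0,1],"dr":[0,0,0]},{"delta_pos":[0,0.4,1],"dr":[0,0,0]},{"delta_pos":[0.5,1,0],"dr":[0,0,0]},{"delta_pos":[0.5,1,0],"dr":[0,0,-3]},{"delta_pos":[0,1,0],"dr":[0,0,-4]},{"delta_pos":[0,1,0],"dr":[0,0,0]}]' -1
python3 -m handwheel '[{"delta_pos":[0,0,0],"dr":[0,0,0]},{"delta_pos":[0,0,0],"dr":[0,0,0]}]'
python3 - <<'E'
from h import *
c=calibration('wrist'); im=snap('wrist'); t=snap('top')
for k in ['horse','pony','barrel','cart']:
    print(k,[(np.round(a['location']),round(a['conf'],2),np.round(back('wrist',a['location'],0,c)[:2],3)) for a in mark_of('wrist',k)[:4]],[(np.round(a['location']),round(a['conf'],2),np.round(back('top',a['location'],0)[:2],3)) for a in mark_of('top',k)[:4]])
a=cv2.resize(t[150:270,380:500],(360,360),interpolation=cv2.INTER_CUBIC); b=im[0:230,100:540]; o=np.zeros((360,800,3),np.uint8); o[:,:360]=a; o[:230,360:]=b; cv2.imwrite('pics/c2.png',o[:,:,::-1])
E
```

```text
t: 8.7
eef_pos: [0.5052, -0.2475, 0.0416]
ee_rot: [3.141, -0.001, 0.102]
force: [0.8, -0.2, 1.6]
width: 0.0358
gripper_force: 15.0
t: 9.1
eef_pos: [0.5045, -0.2474, 0.0409]
ee_rot: [-3.142, 0.0, 0.101]
force: [1.4, -0.2, 0.1]
width: 0.0499
gripper_force: 0.0
t: 10.1
eef_pos: [0.5347, -0.1143, 0.1946]
ee_rot: [-3.142, -0.0, -0.023]
force: [0.2, 0.2, -0.0]
width: 0.0878
gripper_force: 0.0
t: 10.3
eef_pos: [0.5346, -0.1149, 0.1947]
ee_rot: [3.142, -0.001, -0.019]
force: [-0.8, -0.3, 0.1]
width: 0.0873
gripper_force: 0.0
horse [(array([221.,  92.]), 0.83, array([ 0.629, -0.012]))] []
pony [(array([322.,  76.]), 0.63, array([ 0.643, -0.117])), (array([337., 233.]), 0.5, array([ 0.469, -0.133]))] [(array([200., 205.]), 0.59, array([0.479, 0.298]))]
barrel [(array([441., 204.]), 0.88, array([ 0.503, -0.252])), (array([302., 309.]), 0.85, array([ 0.365, -0.087])), (array([248., 298.]), 0.76, array([ 0.383, -0.02 ])), (array([311., 162.]), 0.66, array([ 0.554, -0.104]))] [(array([418., 194.]), 0.66, array([ 0.499, -0.243])), (array([325., 246.]), 0.56, array([ 0.376, -0.012])), (array([327., 182.]), 0.54, array([ 0.534, -0.019])), (array([355., 249.]), 0.45, array([ 0.367, -0.085]))]
cart [(array([104.,  88.]), 0.63, array([0.635, 0.109]))] []
```

View pics/c2.png

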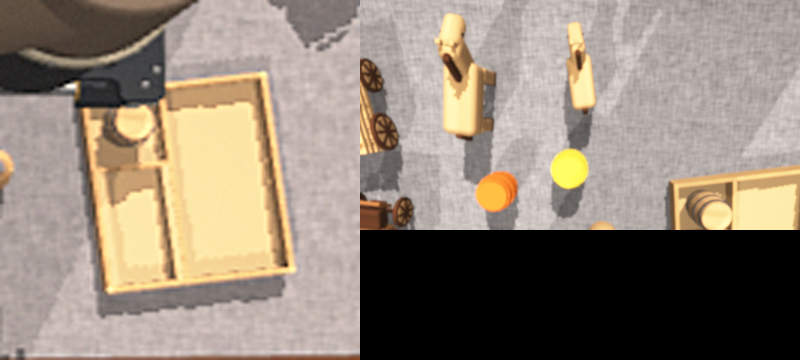

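The barrel stands in its bay. The pony's trunk runs from full-frame (324,105) to about (315,65), nearly along +x.

Run:
```python
from h import *
c=calibration('wrist'); im=grab_frame('wrist')
hsv=cv2.cvtColor(im,cv2.COLOR_RGB2HSV)
m=((hsv[...,1]>75)&(hsv[...,0]<30)).astype(np.uint8)
for nm,(r0,r1,c0,c1),z in [('pony',(62,118,295,345),.044),('horse',(75,140,190,245),.06)]:
    s=m[r0:r1,c0:c1]; ys,xs=np.nonzero(s)
    for r in range(0,r1-r0,6):
        x=np.nonzero(s[r])[0]
        if len(x): print(nm,r0+r,x.min()+c0,x.max()+c0,back('wrist',(x.min()+c0,r0+r),z,c)[:2].round(4),back('wrist',(x.max()+c0,r0+r),z,c)[:2].round(4))
```

```text
pony 62 305 329 [ 0.6498 -0.104 ] [ 0.6493 -0.1251]
pony 68 306 330 [ 0.6449 -0.1047] [ 0.6444 -0.1259]
pony 74 307 330 [ 0.6399 -0.1054] [ 0.6395 -0.1258]
pony 80 307 331 [ 0.6349 -0.1053] [ 0.6345 -0.1267]
pony 86 308 332 [ 0.6299 -0.106 ] [ 0.6294 -0.1275]
pony 92 309 333 [ 0.6248 -0.1067] [ 0.6243 -0.1283]
pony 98 310 333 [ 0.6196 -0.1075] [ 0.6192 -0.1283]
pony 104 311 333 [ 0.6144 -0.1082] [ 0.614  -0.1282]
pony 110 321 325 [ 0.609  -0.1172] [ 0.6089 -0.1209]
horse 75 190 233 [ 0.6394 -0.0079] [ 0.6386 -0.044 ]
horse 81 190 233 [ 0.6347 -0.0073] [ 0.6339 -0.0435]
horse 87 190 221 [ 0.6299 -0.0066] [ 0.6294 -0.0329]
horse 93 191 221 [ 0.6251 -0.0068] [ 0.6246 -0.0323]
horse 99 194 221 [ 0.6202 -0.0087] [ 0.6197 -0.0318]
horse 105 196 221 [ 0.6153 -0.0097] [ 0.6148 -0.0312]
horse 111 196 220 [ 0.6103 -0.009 ] [ 0.6099 -0.0298]
horse 117 196 221 [ 0.6053 -0.0084] [ 0.6049 -0.0301]
horse 123 196 231 [ 0.6003 -0.0077] [ 0.5996 -0.0383]
horse 129 190 230 [ 0.5953 -0.0017] [ 0.5945 -0.0369]
horse 135 194 212 [ 0.59   -0.0045] [ 0.5897 -0.0204]
```

Pony: trunk width 21 mm as expected, origin about (0.645,-0.115), yaw 0.1. The gripper body would pass close over the tall horse's ears, so I'll take the horse first.

```bash
python3 -m handwheel '[{"delta_pos":[0,0.7,0],"dr":[0,0,-1]},{"delta_pos":[0,0.9,0],"dr":[0,0,-1]},{"delta_pos":[0,0.9,0],"dr":[0,0,-1]},{"delta_pos":[0,0.7,0],"dr":[0,0,0]},{"delta_pos":[0,0.3,0],"dr":[0,0,0]},{"delta_pos":[0,0,0],"dr":[0,0,0]},{"delta_pos":[0,0,0],"dr":[0,0,0]}]'
python3 - <<'E'
from h import *
c=calibration('wrist'); im=grab_frame('wrist'); cv2.imwrite('pics/w3.png',cv2.resize(im[0:230,160:480,::-1],None,fx=2,fy=2))
hsv=cv2.cvtColor(im,cv2.COLOR_RGB2HSV)
m=((hsv[...,1]>75)&(hsv[...,0]<30)).astype(np.uint8)
u,v=proj('wrist',(.63,-.011,.06),c); print(u,v)
for r in range(int(v)-30,int(v)+50,6):
    a=int(u)-35; x=np.nonzero(m[r,a:a+70])[0]+a
    if len(x): print(r,x.min(),x.max(),back('wrist',(x.min(),r),.06,c)[:2].round(4),back('wrist',(x.max(),r),.06,c)[:2].round(4))
for k in ['horse','cart']: print(k,[(np.round(a['location']),round(a['conf'],2),np.round(back('wrist',a['location'],0,c)[:2],3)) for a in mark_of('wrist',k)[:4]])
E
```

```text
t: 11.55
eef_pos: [0.5345, -0.0107, 0.1939]
ee_rot: [3.141, 0.0, -0.073]
force: [-0.3, 0.3, 0.2]
width: 0.0874
gripper_force: 0.0
313.19183094108 84.39718156134492
54 305 326 [ 0.654  -0.0061] [ 0.6527 -0.0234]
60 301 328 [ 0.6497 -0.0024] [ 0.6481 -0.0248]
66 298 332 [6.453e-01 5.000e-04] [ 0.6432 -0.0278]
72 298 332 [0.6406 0.0009] [ 0.6386 -0.0275]
78 298 331 [0.636  0.0013] [ 0.634  -0.0264]
84 297 331 [0.6313 0.0026] [ 0.6292 -0.0261]
90 297 330 [0.6265 0.0031] [ 0.6245 -0.0249]
96 297 330 [0.6217 0.0035] [ 0.6197 -0.0246]
102 296 329 [0.6169 0.0049] [ 0.6149 -0.0234]
108 296 329 [0.612  0.0053] [ 0.6099 -0.0231]
114 296 328 [0.607  0.0058] [ 0.605  -0.0219]
120 295 328 [0.6021 0.0072] [ 0.6    -0.0216]
126 296 327 [0.5969 0.0068] [ 0.595  -0.0203]
132 301 324 [0.5915 0.0029] [ 0.59   -0.0174]
horse [(array([314.,  87.]), 0.77, array([ 0.633, -0.01 ]))]
cart [(array([197.,  93.]), 0.55, array([0.635, 0.111]))]
```

View pics/w3.png

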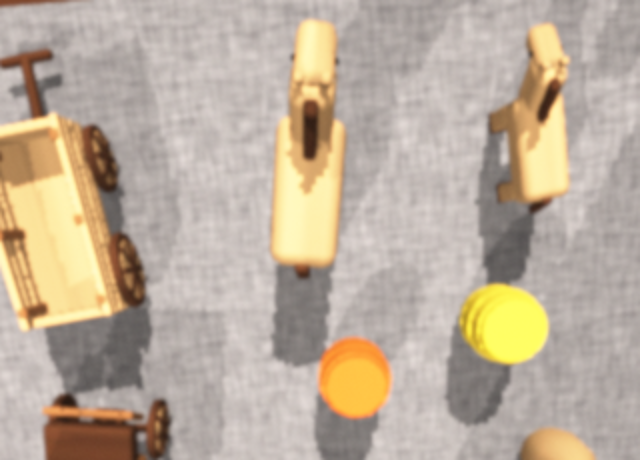

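Horse: trunk width 28 mm as expected, origin (0.634,-0.0125), yaw -0.155. I'll grasp at (0.622,-0.0105,0.052).

```bash
python3 -m handwheel '[{"delta_pos":[0.8,0,0],"dr":[0,0,-2.5]},{"delta_pos":[1,0,0],"dr":[0,0,-2.2]},{"delta_pos":[0.82,0,-0.2],"dr":[0,0,0]},{"delta_pos":[0.3,0,-0.7],"dr":[0,0,0]},{"delta_pos":[0,0,-1],"dr":[0,0,0]},{"delta_pos":[0,0,-1],"dr":[0,0,0]},{"delta_pos":[0,0,-1],"dr":[0,0,0]},{"delta_pos":[0,0,-0.6],"dr":[0,0,0]},{"delta_pos":[0,0,-0.2],"dr":[0,0,0]},{"delta_pos":[0,0,0],"dr":[0,0,0]}]'
python3 -m handwheel '[{"delta_pos":[0,0,0],"dr":[0,0,0]},{"delta_pos":[0,0,0],"dr":[0,0,0]},{"delta_pos":[0,0,0],"dr":[0,0,0]},{"delta_pos":[0,0,0],"dr":[0,0,0]},{"delta_pos":[0,0,0],"dr":[0,0,0]},{"delta_pos":[0,0,0],"dr":[0,0,0]},{"delta_pos":[0,0,0],"dr":[0,0,0]},{"delta_pos":[0,0,0],"dr":[0,0,0]},{"delta_pos":[0,0,0],"dr":[0,0,0]},{"delta_pos":[0,0,0],"dr":[0,0,0]}]' 1 20
```

```text
t: 12.7
eef_pos: [0.6218, -0.0111, 0.0523]
ee_rot: [3.141, 0.002, -0.156]
force: [-0.1, -1.3, 0.6]
width: 0.0877
gripper_force: 0.0
t: 13.7
eef_pos: [0.6222, -0.0104, 0.0529]
ee_rot: [3.142, 0.0, -0.155]
force: [0.3, -0.6, 0.3]
width: 0.03
gripper_force: 19.9
```

```bash
python3 -m handwheel '[{"delta_pos":[0,0,0.2],"dr":[0,0,0]},{"delta_pos":[0,0,0.5],"dr":[0,0,0]},{"delta_pos":[0,0,0.9],"dr":[0,0,0]},{"delta_pos":[0,0,0.9],"dr":[0,0,0]},{"delta_pos":[0,0,0.9],"dr":[0,0,0]},{"delta_pos":[0,0.3,0.6],"dr":[0,0,0]},{"delta_pos":[-0.2,0.7,0],"dr":[0,0,1]},{"delta_pos":[-0.3,1,0],"dr":[0,0,1.4]},{"delta_pos":[-0.4,1,0],"dr":[0,0,1.5]},{"delta_pos":[-0.4,1,0],"dr":[0,0,1.5]}]'
python3 -m handwheel '[{"delta_pos":[-0.4,1,0],"dr":[0,0,1.5]},{"delta_pos":[-0.4,1,0],"dr":[0,0,1.5]},{"delta_pos":[-0.4,1,0],"dr":[0,0,0]},{"delta_pos":[-0.37,1,0],"dr":[0,0,0]},{"delta_pos":[0,1,0],"dr":[0,0,0]},{"delta_pos":[0,0.7,0],"dr":[0,0,0]},{"delta_pos":[0,0.3,0],"dr":[0,0,0]},{"delta_pos":[0,0,0],"dr":[0,0,0]},{"delta_pos":[0,0,0],"dr":[0,0,0]}]'
python3 - <<'E'
from h import *
im=snap('wrist'); cv2.imwrite('pics/w4.png',cv2.resize(im[60:240,160:480,::-1],None,fx=2,fy=2))
E
```

```text
t: 14.7
eef_pos: [0.5826, 0.1104, 0.1734]
ee_rot: [-3.141, -0.0, -0.06]
force: [0.2, 1.1, -0.6]
width: 0.0296
gripper_force: 19.9
t: 15.6
eef_pos: [0.536, 0.2888, 0.1727]
ee_rot: [3.141, 0.001, -0.009]
force: [-0.5, -0.4, -0.1]
width: 0.0294
gripper_force: 19.9
```

View pics/w4.png

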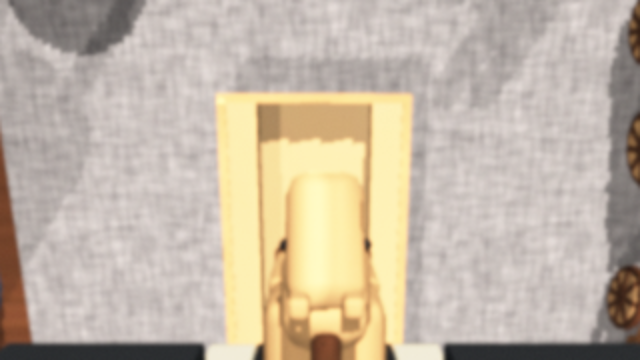

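The horse hangs over its bay. The tray's far corners are at full-frame (268.5,107) and (366,107.5).

Run:
```python
from h import *
W=np.array([back('wrist',p,.021)[:2] for p in [(268.5,107),(366,107.5)]]); print(W.round(4), np.linalg.norm(W[0]-W[1]))
e=W[0]-W[1]; e/=np.linalg.norm(e); y=np.arctan2(-e[0],e[1]);print('yaw',y)
R=np.array([[np.cos(y),-np.sin(y)],[np.sin(y),np.cos(y)]]); T=W.mean(0)-R@np.array([.138,0]); print('T',T,'horse tcp',T+R@[.061,0],'coach',T+R@[-.063,0],get_state()['eef_pos'])
```

```text
[[0.6136 0.3362]
 [0.6124 0.2465]] 0.0896475051743825
yaw -0.013594502261419285
T [0.47498342 0.29322859] horse tcp [0.53597779 0.29239935] coach [0.41198924 0.29408501] [0.53606664 0.28852593 0.17279201]
```

```bash
python3 -m handwheel '[{"delta_pos":[0,0.1,-0.5],"dr":[0,0,0]},{"delta_pos":[0,0,-0.9],"dr":[0,0,0]},{"delta_pos":[0,0,-0.9],"dr":[0,0,0]},{"delta_pos":[0,0,-0.7],"dr":[0,0,0]},{"delta_pos":[0,0,-0.4],"dr":[0,0,0]},{"delta_pos":[0,0,-0.25],"dr":[0,0,0]},{"delta_pos":[0,0,-0.15],"dr":[0,0,0]},{"delta_pos":[0,0,-0.06],"dr":[0,0,0]},{"delta_pos":[0,0,-0.03],"dr":[0,0,0]},{"delta_pos":[0,0,0],"dr":[0,0,0]}]'
```

```text
t: 16.65
eef_pos: [0.5363, 0.2929, 0.0569]
ee_rot: [-3.141, -0.001, -0.008]
force: [-0.1, -0.2, -0.4]
width: 0.03
gripper_force: 19.9
```

```bash
python3 -m handwheel '[{"delta_pos":[0,0,-0.05],"dr":[0,0,0]},{"delta_pos":[0,0,0],"dr":[0,0,0]}]'
python3 -m handwheel '[{"delta_pos":[0,0,0],"dr":[0,0,0]},{"delta_pos":[0,0,0],"dr":[0,0,0]},{"delta_pos":[0,0,0],"dr":[0,0,0]},{"delta_pos":[0,0,0],"dr":[0,0,0]},{"delta_pos":[0,0,0],"dr":[0,0,0]}]' -0.15
python3 -m handwheel '[{"delta_pos":[0,0,0.3],"dr":[0,0,0]},{"delta_pos":[0,0,0.8],"dr":[0,0,0]},{"delta_pos":[0,0,1],"dr":[0,0,0]},{"delta_pos":[0,0,1],"dr":[0,0,0]},{"delta_pos":[0,0,1],"dr":[0,0,0]},{"delta_pos":[-0.3,0,1],"dr":[0,0,0]},{"delta_pos":[-0.6,-0.8,0.4],"dr":[0,0,-2]},{"delta_pos":[-0.6,-1,0.4],"dr":[0,0,-2]},{"delta_pos":[-0.6,-1,0.4],"dr":[0,0,-2]},{"delta_pos":[-0.6,-1,0.2],"dr":[0,0,-2]}]' -1
python3 -m handwheel '[{"delta_pos":[-0.6,-1,0],"dr":[0,0,0]},{"delta_pos":[-0.5,-0.8,0],"dr":[0,0,0]},{"delta_pos":[-0.3,-0.5,0],"dr":[0,0,0]},{"delta_pos":[0,0,0],"dr":[0,0,0]},{"delta_pos":[0,0,0],"dr":[0,0,0]}]'
python3 - <<'E'
from h import *
c=calibration('wrist'); im=snap('wrist'); cv2.imwrite('pics/w5.png',cv2.resize(im[0:240,80:480,::-1],None,fx=2,fy=2))
for k in ['horse','coach','long_tray']: print(k,[(np.round(a['location']),round(a['conf'],2),np.round(back('wrist',a['location'],0,c)[:2],3)) for a in mark_of('wrist',k)[:4]])
E
```

```text
t: 16.85
eef_pos: [0.5366, 0.2933, 0.0557]
ee_rot: [-3.14, -0.001, -0.008]
force: [-0.6, 1.1, 2.9]
width: 0.0303
gripper_force: 20.0
t: 17.35
eef_pos: [0.536, 0.2925, 0.0546]
ee_rot: [3.141, 0.0, -0.008]
force: [0.4, 0.5, -0.8]
width: 0.0501
gripper_force: 0.0
t: 18.35
eef_pos: [0.4546, 0.1776, 0.2515]
ee_rot: [-3.14, -0.002, -0.149]
force: [0.7, -0.6, 0.1]
width: 0.0873
gripper_force: 0.0
t: 18.85
eef_pos: [0.4135, 0.1098, 0.2504]
ee_rot: [-3.141, -0.001, -0.148]
force: [0.7, 1.4, 0.6]
width: 0.0875
gripper_force: 0.0
horse [(array([154.,  85.]), 0.7, array([0.546, 0.294]))]
coach [(array([311., 126.]), 0.94, array([0.471, 0.115]))]
long_tray [(array([173., 143.]), 0.69, array([0.476, 0.291]))]
```

View pics/w5.png

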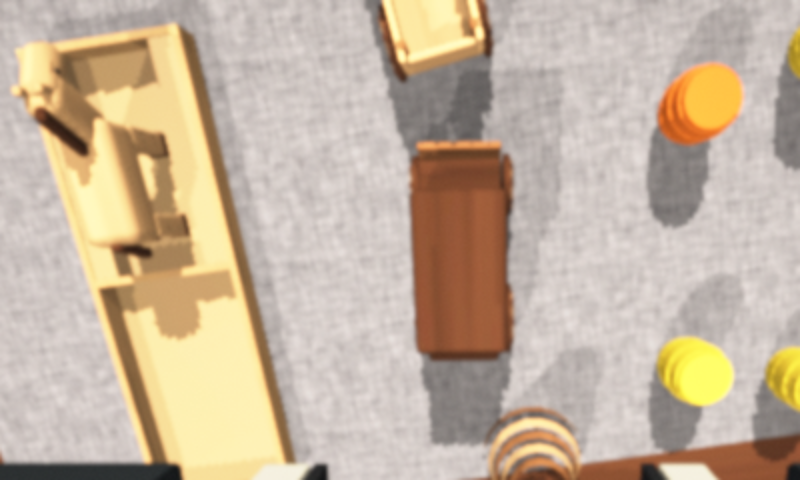

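The horse stands in its bay. The coach roof corners are at full-frame (286.5,94), (331,95), (332.5,177) and (288.5,176), with the seat toward +x.

Run:
```python
from h import *
P=[(286.5,94),(331,95),(332.5,177),(288.5,176)]
W=np.array([back('wrist',p,.08)[:2] for p in P]); print(W.round(4),[np.linalg.norm(W[i]-W[(i+1)%4]).round(3) for i in range(4)])
f,r=(W[0]+W[1])/2,(W[2]+W[3])/2; d=f-r; y=np.arctan2(d[1],d[0]); h=np.array([np.cos(y),np.sin(y)])
print('yaw',y,'origin',W.mean(0)+.006*h,'cabin mid',W.mean(0))
```

```text
[[0.5068 0.13  ]
 [0.4997 0.0876]
 [0.4195 0.0973]
 [0.4272 0.1423]] [np.float64(0.043), np.float64(0.081), np.float64(0.046), np.float64(0.081)]
yaw -0.13632890382144133 origin [0.46923327 0.11347298] cabin mid [0.46328894 0.11428842]
```

```bash
python3 -m handwheel '[{"delta_pos":[0.6,0.07,-0.5],"dr":[0,0,0]},{"delta_pos":[0.7,0.1,-0.9],"dr":[0,0,0.4]},{"delta_pos":[0.38,0,-1],"dr":[0,0,0]},{"delta_pos":[0,0,-1],"dr":[0,0,0]},{"delta_pos":[0,0,-1],"dr":[0,0,0]},{"delta_pos":[0,0,-0.9],"dr":[0,0,0]},{"delta_pos":[0,0,-0.7],"dr":[0,0,0]},{"delta_pos":[0,0,-0.28],"dr":[0,0,0]},{"delta_pos":[0,0,0],"dr":[0,0,0]}]'
python3 -m handwheel '[{"delta_pos":[0,0,0],"dr":[0,0,0]},{"delta_pos":[0,0,0],"dr":[0,0,0]},{"delta_pos":[0,0,0],"dr":[0,0,0]},{"delta_pos":[0,0,0],"dr":[0,0,0]},{"delta_pos":[0,0,0],"dr":[0,0,0]},{"delta_pos":[0,0,0],"dr":[0,0,0]},{"delta_pos":[0,0,0],"dr":[0,0,0]},{"delta_pos":[0,0,0],"dr":[0,0,0]},{"delta_pos":[0,0,0],"dr":[0,0,0]}]' 1 25
```

```text
t: 19.95
eef_pos: [0.4631, 0.1145, 0.0602]
ee_rot: [3.139, 0.002, -0.141]
force: [-0.5, -0.2, 0.0]
width: 0.0878
gripper_force: 0.0
t: 20.85
eef_pos: [0.4636, 0.1148, 0.0616]
ee_rot: [-3.141, -0.0, -0.141]
force: [-1.4, 2.2, 5.0]
width: 0.0478
gripper_force: 25.0
```

```bash
python3 -m handwheel '[{"delta_pos":[0,0,0.2],"dr":[0,0,0]},{"delta_pos":[0,0,0.5],"dr":[0,0,0]},{"delta_pos":[-0.2,0,0.8],"dr":[0,0,0]},{"delta_pos":[-0.4,0,0.9],"dr":[0,0,0]},{"delta_pos":[-0.5,0.2,0.6],"dr":[0,0,1]},{"delta_pos":[-0.5,0.6,0],"dr":[0,0,1.3]},{"delta_pos":[-0.3,0.9,0],"dr":[0,0,1.3]},{"delta_pos":[0,1,0],"dr":[0,0,1.3]},{"delta_pos":[0,1,0],"dr":[0,0,1.3]},{"delta_pos":[0,1,0],"dr":[0,0,1.3]}]'
python3 -m handwheel '[{"delta_pos":[0,0.8,0],"dr":[0,0,0]},{"delta_pos":[0,0.35,0],"dr":[0,0,0]},{"delta_pos":[0,0.1,0],"dr":[0,0,0]},{"delta_pos":[0,0,0],"dr":[0,0,0]},{"delta_pos":[0,0,0],"dr":[0,0,0]}]'
python3 - <<'E'
from h import *
im=snap('wrist'); cv2.imwrite('pics/w6.png',cv2.resize(im[0:240,120:520,::-1],None,fx=2,fy=2))
E
```

```text
t: 21.85
eef_pos: [0.406, 0.2566, 0.1515]
ee_rot: [-3.142, 0.0, -0.009]
force: [0.3, 0.3, -0.4]
width: 0.0477
gripper_force: 25.0
t: 22.35
eef_pos: [0.4063, 0.2922, 0.1512]
ee_rot: [3.141, 0.0, -0.011]
force: [0.4, -0.6, -1.2]
width: 0.0484
gripper_force: 25.0
```

View pics/w6.png

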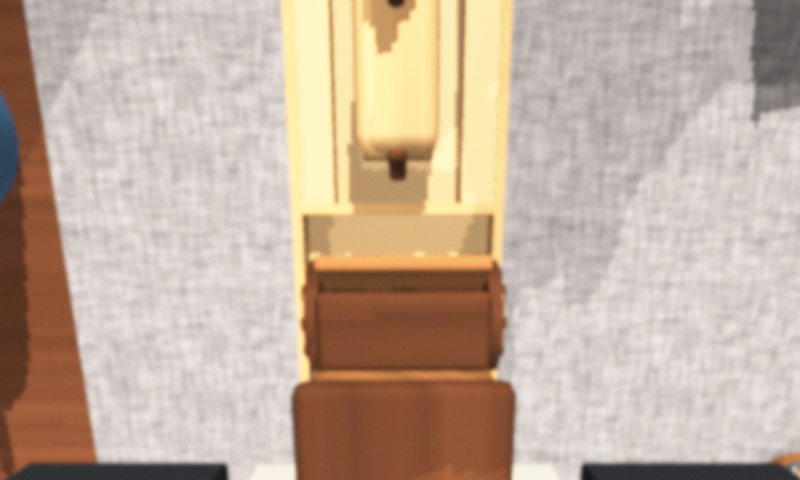

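The coach hangs straight over its bay. The bay's front inner edge runs from full-frame (271.5,106.5) to (368.5,106).

```bash
python3 - <<'E'
from h import *
W=np.array([back('wrist',p,.021)[:2] for p in [(271.5,106.5),(368.5,106)]]); print(W.round(4),'bay mid',W.mean(0)-[.071,0],np.linalg.norm(W[0]-W[1]))
E
python3 -m handwheel '[{"delta_pos":[0,0.03,-0.4],"dr":[0,0,0]},{"delta_pos":[0,0,-0.8],"dr":[0,0,0]},{"delta_pos":[0,0,-0.6],"dr":[0,0,0]},{"delta_pos":[0,0,-0.3],"dr":[0,0,0]},{"delta_pos":[0,0,0],"dr":[0,0,0]}]'
```

```text
[[0.4841 0.3336]
 [0.4836 0.251 ]] bay mid [0.41283318 0.29228657] 0.08253794785529711
t: 22.9
eef_pos: [0.406, 0.293, 0.0869]
ee_rot: [3.139, 0.002, -0.011]
force: [-0.5, 0.0, -1.7]
width: 0.0476
gripper_force: 25.0
```

```bash
python3 -m handwheel '[{"delta_pos":[0,0,-0.3],"dr":[0,0,0]},{"delta_pos":[0,0,-0.2],"dr":[0,0,0]},{"delta_pos":[0,0,-0.12],"dr":[0,0,0]},{"delta_pos":[0,0,-0.06],"dr":[0,0,0]},{"delta_pos":[0,0,-0.04],"dr":[0,0,0]},{"delta_pos":[0,0,0],"dr":[0,0,0]},{"delta_pos":[0,0,0],"dr":[0,0,0]}]'
```

```text
t: 23.6
eef_pos: [0.4066, 0.2942, 0.067]
ee_rot: [-3.141, -0.0, -0.01]
force: [0.7, 1.0, -1.6]
width: 0.0479
gripper_force: 25.0
```

```bash
python3 -m handwheel '[{"delta_pos":[0,0,-0.05],"dr":[0,0,0]},{"delta_pos":[0,0,-0.04],"dr":[0,0,0]},{"delta_pos":[0,0,0],"dr":[0,0,0]},{"delta_pos":[0,0,0],"dr":[0,0,0]}]';python3 -m handwheel '[{"delta_pos":[0,0,-0.03],"dr":[0,0,0]},{"delta_pos":[0,0,0],"dr":[0,0,0]},{"delta_pos":[0,0,0],"dr":[0,0,0]}]'
```

```text
t: 24.0
eef_pos: [0.4066, 0.2943, 0.0646]
ee_rot: [-3.141, -0.0, -0.01]
force: [-2.0, -0.7, 5.8]
width: 0.0481
gripper_force: 25.0
t: 24.3
eef_pos: [0.4066, 0.2943, 0.0645]
ee_rot: [-3.141, -0.001, -0.01]
force: [-5.7, -2.0, 15.1]
width: 0.0478
gripper_force: 25.0
```

```bash
python3 -m handwheel '[{"delta_pos":[0,0,0],"dr":[0,0,0]},{"delta_pos":[0,0,0],"dr":[0,0,0]},{"delta_pos":[0,0,0],"dr":[0,0,0]},{"delta_pos":[0,0,0],"dr":[0,0,0]}]' -0.45
python3 -m handwheel '[{"delta_pos":[0,0,0.3],"dr":[0,0,0]},{"delta_pos":[0,0,0.8],"dr":[0,0,0]},{"delta_pos":[0,0,1],"dr":[0,0,0]},{"delta_pos":[0,0,1],"dr":[0,0,0]},{"delta_pos":[0.2,-0.6,1],"dr":[0,0,0]},{"delta_pos":[0.6,-1,0.4],"dr":[0,0,1]},{"delta_pos":[0.6,-1,0],"dr":[0,0,1]},{"delta_pos":[0.6,-1,0],"dr":[0,0,1]},{"delta_pos":[0.6,-1,0],"dr":[0,0,1]},{"delta_pos":[0.6,-1,0],"dr":[0,0,1]}]' -1
python3 -m handwheel '[{"delta_pos":[0.6,-1,0],"dr":[0,0,1.3]},{"delta_pos":[0.6,-1,0],"dr":[0,0,0]},{"delta_pos":[0.6,-1,0],"dr":[0,0,0]},{"delta_pos":[0.6,-1,0],"dr":[0,0,0]},{"delta_pos":[0.6,-1,0],"dr":[0,0,0]},{"delta_pos":[0.6,-1,0],"dr":[0,0,0]},{"delta_pos":[0.6,-1,0],"dr":[0,0,0]},{"delta_pos":[0.2,-0.7,0],"dr":[0,0,0]},{"delta_pos":[0,-0.4,0],"dr":[0,0,0]},{"delta_pos":[0,0,0],"dr":[0,0,0]}]'
python3 - <<'E'
from h import *
t=snap('top'); cv2.imwrite('pics/t2.png',cv2.resize(t[130:270,170:450,::-1],None,fx=2.8,fy=2.8,interpolation=cv2.INTER_CUBIC))
E
```

```text
t: 24.7
eef_pos: [0.4065, 0.294, 0.063]
ee_rot: [3.141, 0.0, -0.01]
force: [0.7, 0.1, 0.3]
width: 0.0626
gripper_force: 0.0
t: 25.7
eef_pos: [0.503, 0.1248, 0.1991]
ee_rot: [-3.141, -0.001, 0.078]
force: [0.5, -0.2, -0.1]
width: 0.0876
gripper_force: 0.0
t: 26.7
eef_pos: [0.634, -0.1183, 0.1982]
ee_rot: [3.142, 0.001, 0.098]
force: [0.6, 0.5, -0.4]
width: 0.0878
gripper_force: 0.0
```

View pics/t2.png

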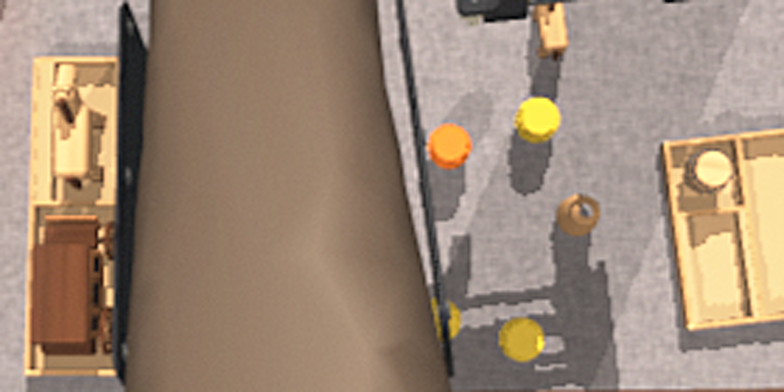

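Coach and horse are in the long tray and the skittle is untouched. Next is the pony.

```bash
python3 -m handwheel '[{"delta_pos":[0,0.05,-0.6],"dr":[0,0,0]},{"delta_pos":[0,0,-1],"dr":[0,0,0]},{"delta_pos":[0,0,-1],"dr":[0,0,0]},{"delta_pos":[0,0,-1],"dr":[0,0,0]},{"delta_pos":[0,0,-0.9],"dr":[0,0,0]},{"delta_pos":[0,0,-0.6],"dr":[0,0,0]},{"delta_pos":[0,0,-0.15],"dr":[0,0,0]},{"delta_pos":[0,0,0],"dr":[0,0,0]}]'
python3 -m handwheel '[{"delta_pos":[0,0,0],"dr":[0,0,0]},{"delta_pos":[0,0,0],"dr":[0,0,0]},{"delta_pos":[0,0,0],"dr":[0,0,0]},{"delta_pos":[0,0,0],"dr":[0,0,0]},{"delta_pos":[0,0,0],"dr":[0,0,0]},{"delta_pos":[0,0,0],"dr":[0,0,0]},{"delta_pos":[0,0,0],"dr":[0,0,0]},{"delta_pos":[0,0,0],"dr":[0,0,0]},{"delta_pos":[0,0,0],"dr":[0,0,0]},{"delta_pos":[0,0,0],"dr":[0,0,0]}]' 1 15
python3 -m handwheel '[{"delta_pos":[0,0,0],"dr":[0,0,0]},{"delta_pos":[0,0,0],"dr":[0,0,0]}]'
```

```text
t: 27.55
eef_pos: [0.6342, -0.1146, 0.0406]
ee_rot: [3.142, 0.001, 0.101]
force: [0.1, -0.0, -0.3]
width: 0.0876
gripper_force: 0.0
t: 28.55
eef_pos: [0.6344, -0.1154, 0.0406]
ee_rot: [-3.142, 0.0, 0.1]
force: [0.7, -1.0, -0.4]
width: 0.0223
gripper_force: 14.9
t: 28.75
eef_pos: [0.6344, -0.1154, 0.0406]
ee_rot: [3.142, 0.0, 0.1]
force: [-0.7, -0.2, -0.9]
width: 0.0225
gripper_force: 14.9
```

```bash
python3 -m handwheel '[{"delta_pos":[0,0,0.2],"dr":[0,0,0]},{"delta_pos":[0,0,0.5],"dr":[0,0,0]},{"delta_pos":[0,0,0.9],"dr":[0,0,0]},{"delta_pos":[0,0,1],"dr":[0,0,0]},{"delta_pos":[0,-0.2,1],"dr":[0,0,0]},{"delta_pos":[-0.4,-0.6,0.7],"dr":[0,0,0]},{"delta_pos":[-0.8,-0.8,0],"dr":[0,0,0]},{"delta_pos":[-1,-0.9,0],"dr":[0,0,0]},{"delta_pos":[-1,-0.9,0],"dr":[0,0,0]},{"delta_pos":[-1,-0.9,0],"dr":[0,0,0]}]'
python3 -m handwheel '[{"delta_pos":[-1,-0.4,0],"dr":[0,0,0]},{"delta_pos":[-1,0,0],"dr":[0,0,0]},{"delta_pos":[-0.7,0,0],"dr":[0,0,0]},{"delta_pos":[-0.4,0,0],"dr":[0,0,0]},{"delta_pos":[0,0,0],"dr":[0,0,0]},{"delta_pos":[0,0,0],"dr":[0,0,0]}]'
python3 - <<'E'
from h import *
im=snap('wrist'); cv2.imwrite('pics/w7.png',cv2.resize(im[0:240,160:560,::-1],None,fx=2,fy=2))
E
```

```text
t: 29.75
eef_pos: [0.5074, -0.2453, 0.1713]
ee_rot: [3.141, -0.002, 0.1]
force: [0.9, -0.8, -0.5]
width: 0.0221
gripper_force: 14.9
t: 30.35
eef_pos: [0.4164, -0.2566, 0.1706]
ee_rot: [3.141, -0.002, 0.1]
force: [0.1, 0.6, -0.1]
width: 0.0226
gripper_force: 14.9
```

View pics/w7.png

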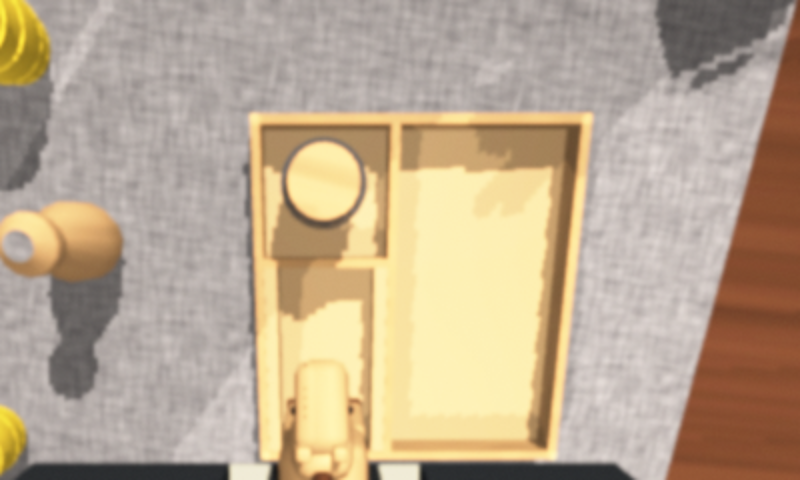

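The tray corners are at full-frame (284.5,57), (456,57.5), (437.5,230) and (291,230). The pony hangs over its bay.

Run:
```python
from h import *
W=np.array([back('wrist',p,.021)[:2] for p in [(284.5,57),(456,57.5),(437.5,230),(291,230)]]); T=W.mean(0); d=W[0]+W[1]-W[2]-W[3]; y=np.arctan2(d[1],d[0]); print(W.round(4),T,y,[np.linalg.norm(W[i]-W[(i+1)%4]).round(3) for i in range(4)])
y=.1; R=np.array([[np.cos(y),-np.sin(y)],[np.sin(y),np.cos(y)]])
for T in (T,np.array([.46,-.2935])): print('pony tcp',T+R@[-.041,.042],'cart tcp',T+R@[-.018,-.031])
print(get_state()['eef_pos'])
```

```text
[[ 0.5319 -0.2126]
 [ 0.5466 -0.3619]
 [ 0.3858 -0.3789]
 [ 0.3708 -0.2301]] [ 0.45877659 -0.29588634] 0.10682637583450567 [np.float64(0.15), np.float64(0.162), np.float64(0.15), np.float64(0.162)]
pony tcp [ 0.41378841 -0.25818933] cart tcp [ 0.44396135 -0.32852847]
pony tcp [ 0.41501183 -0.255803  ] cart tcp [ 0.44518476 -0.32614213]
[ 0.41663884 -0.25646571  0.17030362]
```

```bash
python3 -m handwheel '[{"delta_pos":[-0.06,0,-0.6],"dr":[0,0,0]},{"delta_pos":[0,0,-1],"dr":[0,0,0]},{"delta_pos":[0,0,-1],"dr":[0,0,0]},{"delta_pos":[0,0,-0.7],"dr":[0,0,0]},{"delta_pos":[0,0,-0.4],"dr":[0,0,0]},{"delta_pos":[0,0,-0.25],"dr":[0,0,0]},{"delta_pos":[0,0,-0.13],"dr":[0,0,0]},{"delta_pos":[0,0,-0.06],"dr":[0,0,0]},{"delta_pos":[0,0,0],"dr":[0,0,0]},{"delta_pos":[0,0,0],"dr":[0,0,0]}]'
python3 -m handwheel '[{"delta_pos":[0,0,-0.05],"dr":[0,0,0]},{"delta_pos":[0,0,0],"dr":[0,0,0]},{"delta_pos":[0,0,0],"dr":[0,0,0]}]'
```

```text
t: 31.4
eef_pos: [0.4142, -0.2565, 0.046]
ee_rot: [3.141, -0.001, 0.1]
force: [-0.5, 0.1, -0.4]
width: 0.0219
gripper_force: 14.9
t: 31.7
eef_pos: [0.4137, -0.2565, 0.0441]
ee_rot: [3.142, -0.0, 0.1]
force: [0.1, 0.5, 0.3]
width: 0.022
gripper_force: 14.9
```

```bash
python3 -m handwheel '[{"delta_pos":[0,0,-0.03],"dr":[0,0,0]},{"delta_pos":[0,0,0],"dr":[0,0,0]},{"delta_pos":[0,0,0],"dr":[0,0,0]}]'
```

```text
t: 32.0
eef_pos: [0.4138, -0.2565, 0.0434]
ee_rot: [3.141, -0.0, 0.1]
force: [-1.9, 0.8, 5.7]
width: 0.0222
gripper_force: 14.9
```

```bash
python3 -m handwheel '[{"delta_pos":[0,0,0],"dr":[0,0,0]},{"delta_pos":[0,0,0],"dr":[0,0,0]},{"delta_pos":[0,0,0],"dr":[0,0,0]},{"delta_pos":[0,0,0],"dr":[0,0,0]}]' 0.15
python3 -m handwheel '[{"delta_pos":[0,0,0.3],"dr":[0,0,0]},{"delta_pos":[0,0,0.8],"dr":[0,0,0]},{"delta_pos":[0,0,1],"dr":[0,0,0]},{"delta_pos":[0,0,1],"dr":[0,0,0]},{"delta_pos":[0,0.2,1],"dr":[0,0,0]},{"delta_pos":[0,0.6,1],"dr":[0,0,0]},{"delta_pos":[0.4,1,0],"dr":[0,0,0]},{"delta_pos":[0.4,1,0],"dr":[0,0,0]},{"delta_pos":[0.4,1,0],"dr":[0,0,0]},{"delta_pos":[0.4,1,0],"dr":[0,0,0]}]' -1
python3 -m handwheel '[{"delta_pos":[0.4,1,0],"dr":[0,0,0]},{"delta_pos":[0.4,1,0],"dr":[0,0,0]},{"delta_pos":[0.4,1,0],"dr":[0,0,0]},{"delta_pos":[0.4,1,0],"dr":[0,0,0]},{"delta_pos":[0.4,1,0],"dr":[0,0,0]},{"delta_pos":[0.3,1,0],"dr":[0,0,0]},{"delta_pos":[0,0.9,0],"dr":[0,0,0]},{"delta_pos":[0,0.5,0],"dr":[0,0,0]},{"delta_pos":[0,0,0],"dr":[0,0,0]},{"delta_pos":[0,0,0],"dr":[0,0,0]}]'
python3 - <<'E'
from h import *
c=calibration('wrist'); im=snap('wrist'); t=snap('top')
o=np.zeros((480,800,3),np.uint8); o[:,:440]=cv2.resize(im[0:240,210:430],(440,480)); o[:360,440:]=cv2.resize(t[150:270,380:500],(360,360),interpolation=cv2.INTER_CUBIC); cv2.imwrite('pics/c3.png',o[:,:,::-1])
print([(np.round(a['location']),np.round(back('wrist',a['location'],0,c)[:2],3)) for a in mark_of('wrist','cart')[:2]])
E
```

```text
t: 32.4
eef_pos: [0.4136, -0.2564, 0.0429]
ee_rot: [-3.142, 0.0, 0.1]
force: [0.4, 0.2, -1.2]
width: 0.0372
gripper_force: 0.0
t: 33.4
eef_pos: [0.4619, -0.1113, 0.197]
ee_rot: [-3.142, -0.001, 0.1]
force: [-0.0, -0.6, 0.5]
width: 0.0874
gripper_force: 0.0
t: 34.4
eef_pos: [0.5304, 0.1094, 0.1963]
ee_rot: [3.141, 0.0, 0.1]
force: [-0.0, 0.1, -0.0]
width: 0.0877
gripper_force: 0.0
[(array([326.,  79.]), array([0.635, 0.115]))]
```

View pics/c3.png

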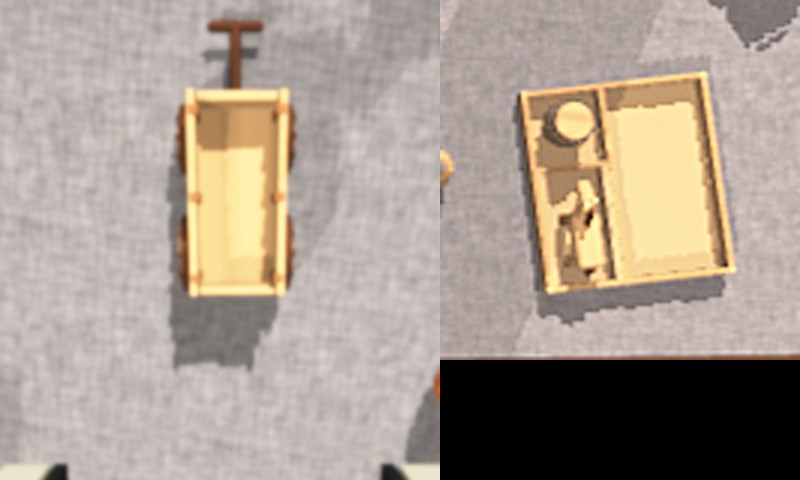

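The pony is standing in its bay. The cart body corners are at full-frame (303,45.5), (355,45), (353.5,147) and (305,147.5).

Run:
```python
from h import *
W=np.array([back('wrist',p,.05)[:2] for p in [(303,45.5),(355,45),(353.5,147),(305,147.5)]]); d=W[0]+W[1]-W[2]-W[3]; print(W.round(4),W.mean(0),np.arctan2(d[1],d[0]),[np.linalg.norm(W[i]-W[(i+1)%4]).round(3) for i in range(4)],get_state()['eef_pos'])
```

```text
[[0.6558 0.1369]
 [0.6606 0.0927]
 [0.5745 0.0829]
 [0.5696 0.1279]] [0.6151374  0.11008701] 0.10877158347045464 [np.float64(0.045), np.float64(0.087), np.float64(0.045), np.float64(0.087)] [0.53050725 0.10872279 0.19625304]
```

```bash
python3 -m handwheel '[{"delta_pos":[0.8,0.03,-0.3],"dr":[0,0,0.3]},{"delta_pos":[1,0,-0.5],"dr":[0,0,0]},{"delta_pos":[0.7,0,-0.8],"dr":[0,0,0]},{"delta_pos":[0.32,0,-1],"dr":[0,0,0]},{"delta_pos":[0,0,-1],"dr":[0,0,0]},{"delta_pos":[0,0,-0.8],"dr":[0,0,0]},{"delta_pos":[0,0,-0.45],"dr":[0,0,0]},{"delta_pos":[0,0,-0.15],"dr":[0,0,0]},{"delta_pos":[0,0,0],"dr":[0,0,0]}]'
python3 -m handwheel '[{"delta_pos":[0,0,0],"dr":[0,0,0]},{"delta_pos":[0,0,0],"dr":[0,0,0]},{"delta_pos":[0,0,0],"dr":[0,0,0]},{"delta_pos":[0,0,0],"dr":[0,0,0]},{"delta_pos":[0,0,0],"dr":[0,0,0]},{"delta_pos":[0,0,0],"dr":[0,0,0]},{"delta_pos":[0,0,0],"dr":[0,0,0]},{"delta_pos":[0,0,0],"dr":[0,0,0]},{"delta_pos":[0,0,0],"dr":[0,0,0]},{"delta_pos":[0,0,0],"dr":[0,0,0]}]' 1 20
```

```text
t: 35.45
eef_pos: [0.6154, 0.1102, 0.0462]
ee_rot: [3.141, 0.0, 0.105]
force: [-0.2, -0.2, 0.7]
width: 0.0875
gripper_force: 0.0
t: 36.45
eef_pos: [0.6158, 0.1108, 0.0465]
ee_rot: [-3.141, -0.001, 0.105]
force: [1.2, 1.7, 3.5]
width: 0.0435
gripper_force: 21.0
```

```bash
python3 -m handwheel '[{"delta_pos":[0,0,0.2],"dr":[0,0,0]},{"delta_pos":[0,0,0.5],"dr":[0,0,0]},{"delta_pos":[0,0,0.9],"dr":[0,0,0]},{"delta_pos":[0,0,0.9],"dr":[0,0,0]},{"delta_pos":[0,0,0.9],"dr":[0,0,0]},{"delta_pos":[0,-0.3,0.6],"dr":[0,0,0]},{"delta_pos":[-0.2,-0.7,0],"dr":[0,0,0]},{"delta_pos":[-0.4,-1,0],"dr":[0,0,0]},{"delta_pos":[-0.4,-1,0],"dr":[0,0,0]},{"delta_pos":[-0.4,-1,0],"dr":[0,0,0]}]'
python3 -m handwheel '[{"delta_pos":[-0.4,-1,0],"dr":[0,0,0]},{"delta_pos":[-0.4,-1,0],"dr":[0,0,0]},{"delta_pos":[-0.4,-1,0],"dr":[0,0,0]},{"delta_pos":[-0.4,-1,0],"dr":[0,0,0]},{"delta_pos":[-0.4,-1,0],"dr":[0,0,0]},{"delta_pos":[-0.4,-1,0],"dr":[0,0,0]},{"delta_pos":[-0.4,-1,0],"dr":[0,0,0]},{"delta_pos":[-0.4,-1,0],"dr":[0,0,0]},{"delta_pos":[-0.4,-1,0],"dr":[0,0,0]},{"delta_pos":[-0.4,-0.9,0],"dr":[0,0,0]}]'
python3 -m handwheel '[{"delta_pos":[-0.3,-0.5,0],"dr":[0,0,0]},{"delta_pos":[-0.2,-0.2,0],"dr":[0,0,0]},{"delta_pos":[0,0,0],"dr":[0,0,0]},{"delta_pos":[0,0,0],"dr":[0,0,0]}]'
python3 - <<'E'
from h import *
W=None
im=snap('wrist'); cv2.imwrite('pics/w8.png',cv2.resize(im[0:240,120:520,::-1],None,fx=2,fy=2))
# expected tray corners
y=.102;R=np.array([[np.cos(y),-np.sin(y)],[np.sin(y),np.cos(y)]])
for p in [(.081,.075),(.081,-.075)]:
    w=np.array([.4595,-.2945])+R@p; print(proj('wrist',[*w,.021]))
E
```

```text
t: 37.45
eef_pos: [0.5708, -0.0115, 0.1645]
ee_rot: [3.142, 0.003, 0.105]
force: [0.6, 0.4, -0.7]
width: 0.0437
gripper_force: 20.9
t: 38.45
eef_pos: [0.4505, -0.3077, 0.1647]
ee_rot: [-3.14, 0.003, 0.104]
force: [0.9, 0.1, -1.1]
width: 0.0437
gripper_force: 20.9
t: 38.85
eef_pos: [0.4377, -0.3272, 0.1656]
ee_rot: [-3.141, 0.001, 0.105]
force: [0.6, 0.3, -1.1]
width: 0.0438
gripper_force: 20.9
[np.float64(201.01858197888737), np.float64(72.19620931629366)]
[np.float64(373.27583110506146), np.float64(72.90848900075167)]
```

View pics/w8.png

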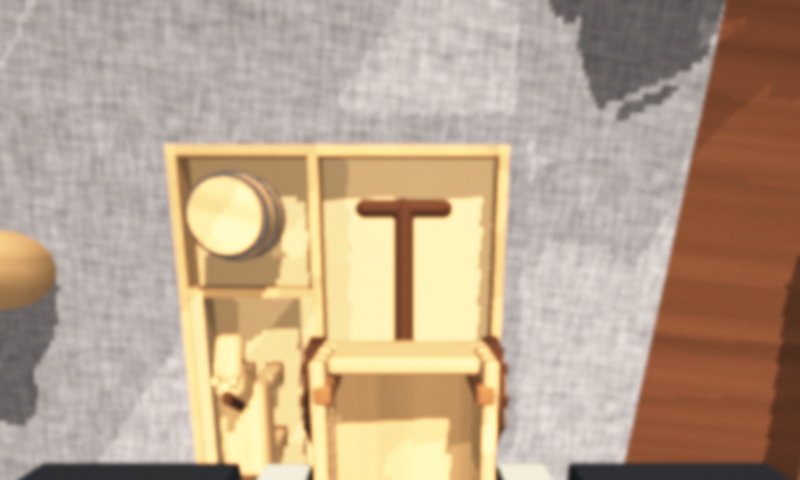

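The tray corners are at full-frame (202.5,73) and (375,73), within 2 px of the prediction. I'll shift +7 mm in x and lower.

```bash
python3 -m handwheel '[{"delta_pos":[0.22,-0.02,-0.4],"dr":[0,0,0]},{"delta_pos":[0,0,-0.8],"dr":[0,0,0]},{"delta_pos":[0,0,-0.9],"dr":[0,0,0]},{"delta_pos":[0,0,-0.7],"dr":[0,0,0]},{"delta_pos":[0,0,-0.45],"dr":[0,0,0]},{"delta_pos":[0,0,-0.3],"dr":[0,0,0]},{"delta_pos":[0,0,-0.18],"dr":[0,0,0]},{"delta_pos":[0,0,-0.06],"dr":[0,0,0]},{"delta_pos":[0,0,0],"dr":[0,0,0]},{"delta_pos":[0,0,0],"dr":[0,0,0]}]'
python3 -m handwheel '[{"delta_pos":[0,0,-0.04],"dr":[0,0,0]},{"delta_pos":[0,0,0],"dr":[0,0,0]},{"delta_pos":[0,0,0],"dr":[0,0,0]}]'
```

```text
t: 39.9
eef_pos: [0.4454, -0.3283, 0.053]
ee_rot: [3.141, -0.001, 0.105]
force: [0.2, 0.9, -1.5]
width: 0.0439
gripper_force: 20.9
t: 40.2
eef_pos: [0.4449, -0.3282, 0.0514]
ee_rot: [3.141, -0.0, 0.105]
force: [0.6, 0.0, -1.7]
width: 0.0441
gripper_force: 20.9
```

```bash
python3 -m handwheel '[{"delta_pos":[0,0,-0.05],"dr":[0,0,0]},{"delta_pos":[0,0,0],"dr":[0,0,0]},{"delta_pos":[0,0,0],"dr":[0,0,0]}]'
python3 -m handwheel '[{"delta_pos":[0,0,-0.03],"dr":[0,0,0]},{"delta_pos":[0,0,0],"dr":[0,0,0]},{"delta_pos":[0,0,0],"dr":[0,0,0]}]'
```

```text
t: 40.5
eef_pos: [0.4448, -0.3281, 0.0496]
ee_rot: [-3.142, 0.0, 0.105]
force: [0.5, 0.3, -1.1]
width: 0.0437
gripper_force: 20.9
t: 40.8
eef_pos: [0.4449, -0.3282, 0.0494]
ee_rot: [3.141, -0.0, 0.105]
force: [-1.8, 2.8, 6.0]
width: 0.0439
gripper_force: 20.9
```

```bash
python3 -m handwheel '[{"delta_pos":[0,0,0],"dr":[0,0,0]},{"delta_pos":[0,0,0],"dr":[0,0,0]},{"delta_pos":[0,0,0],"dr":[0,0,0]},{"delta_pos":[0,0,0],"dr":[0,0,0]}]' -0.25
python3 -m handwheel '[{"delta_pos":[0,0,0.3],"dr":[0,0,0]},{"delta_pos":[0,0,0.8],"dr":[0,0,0]},{"delta_pos":[0,0,1],"dr":[0,0,0]},{"delta_pos":[0,0,1],"dr":[0,0,0]},{"delta_pos":[0,0,1],"dr":[0,0,0]},{"delta_pos":[0,0.5,1],"dr":[0,0,0]},{"delta_pos":[0.5,1,1],"dr":[0,0,0]},{"delta_pos":[0.5,1,0.5],"dr":[0,0,0]},{"delta_pos":[0.5,1,0],"dr":[0,0,0]},{"delta_pos":[0.5,1,0],"dr":[0,0,0]}]' 
python3 -m handwheel '[{"delta_pos":[0.5,1,0],"dr":[0,0,0]},{"delta_pos":[0,1,0],"dr":[0,0,0]},{"delta_pos":[0,1,0],"dr":[0,0,0]},{"delta_pos":[0,1,0],"dr":[0,0,0]},{"delta_pos":[0,0.5,0],"dr":[0,0,0]},{"delta_pos":[0,0,0],"dr":[0,0,0]},{"delta_pos":[0,0,0],"dr":[0,0,0]}]'
python3 - <<'E'
from h import *
t=snap('top'); o=np.zeros((500,800,3),np.uint8)
o[:,:320]=cv2.resize(t[140:265,165:245],(320,500),interpolation=cv2.INTER_CUBIC); o[:,320:800]=cv2.resize(t[145:270,360:480],(480,500),interpolation=cv2.INTER_CUBIC); cv2.imwrite('pics/fin.png',o[:,:,::-1])
Ts=dict(s=(np.array([.4595,-.295]),.1),l=(np.array([.475,.2925]),-.01))
for cam in ['top','scene']:
    if cam!='top': snap(cam)
    for k,tr in dict(coach='l',horse='l',cart='s',pony='s',barrel='s').items():
        T,y=Ts[tr];R=np.array([[np.cos(y),-np.sin(y)],[np.sin(y),np.cos(y)]])
        print(cam,k,[(R.T@(back(cam,a['location'],.003)[:2]-T)).round(3).tolist() for a in mark_of(cam,k)[:3]])
E
```

```text
t: 41.2
eef_pos: [0.4448, -0.3281, 0.0486]
ee_rot: [-3.142, 0.0, 0.105]
force: [-0.6, -0.2, -0.2]
width: 0.0545
gripper_force: 0.0
t: 42.2
eef_pos: [0.5054, -0.192, 0.2484]
ee_rot: [3.141, -0.002, 0.105]
force: [1.5, 0.2, -0.2]
width: 0.0547
gripper_force: 0.0
t: 42.9
eef_pos: [0.5198, -0.0582, 0.2471]
ee_rot: [3.142, -0.0, 0.106]
force: [-0.4, -0.1, -0.2]
width: 0.0546
gripper_force: 0.0
top coach []
top horse []
top cart [[0.001, -0.028]]
top pony [[-0.034, 0.045]]
top barrel [[-0.05, 0.288], [0.041, 0.051], [-0.07, 0.219]]
scene coach [[-0.054, 0.007]]
scene horse [[0.069, -0.001]]
scene cart [[0.0, -0.032]]
scene pony [[-0.035, 0.042], [0.048, 0.046]]
scene barrel [[0.046, 0.044], [0.104, 0.261], [-0.041, 0.29]]
```

View pics/fin.png

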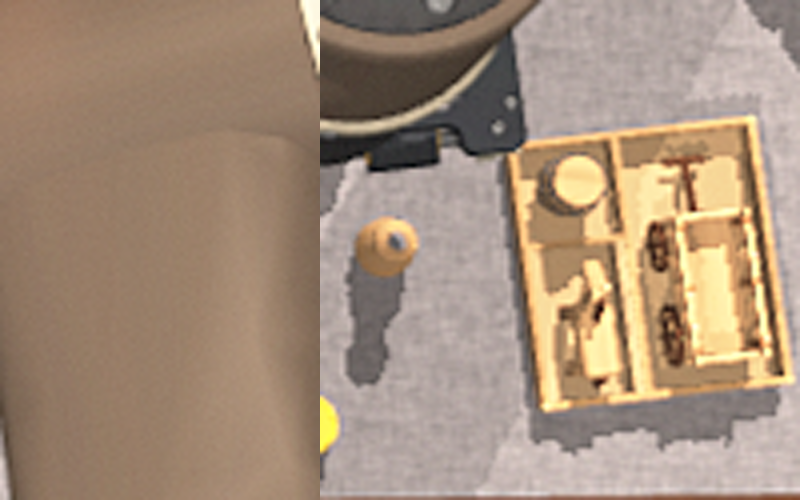

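All five toys measure inside their bays within tolerance, and the skittle is still standing. I'm handing the job in.

```bash
python3 -c "from station import job_done; print(job_done())"
```

```text
the job is handed in; nothing more can be done
None
```

I placed all five toys in their bays and handed the job in at about 43 s; the final camera check put each one within tolerance with the skittle still standing, but the hand-in returned no verdict.

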